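# Seat a steel strap in the drilling jig

### The job

Load the steel strap for drilling: it lies crooked in the green jig, perched on the brass locating pin. Without lifting it off the jig, nudge it along until its hole drops over the pin and it lies flat on the jig, with its tail swung round against the red stop post. Let go of it, and leave the other things on the bench where they are.

Things in the scene. Friction and masses are not known exactly. Their poses are not given: they have to be found in the camera images.
- jig: Drilling jig, bolted down: green base plate 260 mm long (its x), 180 wide (y), 12 thick. Origin: centre of its underside, on the bench; z up. The seated strap lies along its x axis, head to +x, flat on the plate top (12 mm above the origin). A fixed brass pin stands at x +70, y 0 mm, a fixed red stop post at x -70, y -30 mm.
- pin_top (a point): Centre of the top of the brass locating pin: 14 mm in diameter, rising 10 mm above the base plate (22 mm above the bench), the top 2.5 mm tapered to 9 mm diameter.
- stop_post (a point): Centre of the top of the red stop post: 16 mm in diameter, rising 22 mm above the base plate. The post is at the jig's -y side of the seat, 140 mm from the pin along the jig; a strap centred on the jig's x axis just touches it.
- strap: Loose flat steel strap 180 mm long (its x), 44 wide (y), 8 thick, about 0.5 kg. Origin: centre of its underside, z up. One 20 mm hole 68 mm from the middle towards +x (head); the -x end is the tail, scribed on top. At the start its underside rests on the pin top and its tail end on the plate: it slopes about 5 degrees, head up, the tail swung away from the stop post (jig's +y side).
- strap_hole (a point): Centre of the strap's hole (20 mm in diameter, 3 mm of play all round the pin), half way through its thickness (4 mm above its underside). At the start it is 15 to 50 mm from the pin, beyond it on the head side, so the strap must go back towards its tail.
- strap_tail (a point): Middle of the strap's tail end face, 90 mm from the strap's middle, 4 mm above its underside. Seated against the stop post it is 158 mm from the pin, on the jig's x axis.
- wood_block: Bystander: pale wooden block 90 x 60 x 60 mm, origin centre of underside.
- oil_can: Bystander: can with a yellow band, 60 mm in diameter, 120 mm tall, origin centre of underside.
- hammer: Bystander: hammer 260 mm long lying on the bench.
- screwdriver: Bystander: screwdriver with an orange handle, 190 mm long, lying on the bench.

How it is judged (in metres and radians):
At the end, for the whole second after the job is handed in: Hole over the pin (centres within 5 mm), strap flat on the base plate (hole centre under 18 mm above the jig's origin, tilt under 0.025 rad), tail at the stop post (tail end under 6 mm from the jig's centre line on the side away from the post), strap at rest (horizontal distance between strap_hole and pin_top below 0.005 m and z of strap_hole in the frame of jig below 0.018 m and angle between strap's own z axis and vertical below 0.025 rad and y of strap_tail in the frame of jig below 0.006 m and x of strap_tail in the frame of jig below -0.07 m and linear speed of strap below 0.01 m/s); the robot touches nothing.
It fails at once if the strap is lifted off the jig (its middle more than 25 mm above the base plate) (z of strap in the frame of jig above 0.037 m).
It fails at once if a bystander is moved by more than 20 mm (distance of any of wood_block, oil_can, hammer, screwdriver from where it was at the start of the episode above 0.02 m).
It also fails if it takes over 40 s, if anything falls off the work surface, if the arm or the gripper's body presses on something with over 40 N, if the wrist force passes 120 N, or if a joint passes its speed limit or range.

### The arm

A 6-joint arm with a two-finger parallel gripper is mounted at the origin on the work surface. World frame = base frame: x ahead of the robot, y to its left, z up, the work surface at z = 0. Lengths are in mm, angles in rad, forces in N, time in s.
With the tool pointing down it reaches from about 400 to 925 mm from the base axis. Payload 12.5 kg.
Tool frame: the origin (TCP) lies at the very end of the fingers, on their centre line; the grasp point (between the pads) lies env.grip_point_offset behind it (env.grip_point_offset is the distance from the TCP to the grasp point, in mm); y points along the fingers, z is the direction in which the jaws open and shut, and the axes are right-handed (so a half turn about y gives the same grasp; the last joint's range is limited). The gripper opens to 95 mm and grips with 3 to 60 N. Pads are 20 mm wide; open, the fingers measure 119 mm over their backs; the gripper's body (75 mm by 180 mm) begins 59 mm behind the grasp point.
Start: joints at [-1.388, 0.491, 1.559, -0, 1.092, -0.106], TCP at [178.024, -599.128, 214.661] pointing down, gripper open.
Joint ranges: [-3.1, 3.1], [-0.84, 2.19], [0.05, 2.79], [-1.13, 4.28], [0.06, 2.93], [-2.69, 2.69]. Speed limits (rad/s): [2.22, 2.22, 2.79, 3.14, 3.14, 3.14].

### API

Orientations are given as [roll, pitch, yaw] about the fixed x, y, z axes, in that order (R = Rz(yaw) Ry(pitch) Rx(roll)).
In Python, from cell import readout, read_camera, env, nets gives the robot as it stands.
- The arm moves only by the tool apply_moves, never from a script. Its argument "increments" is a list of rows, each a list of 3 entries, a list of its own where there are three numbers: the shift along the tool's x, y, z in cm, then the turn, a rotation vector about the tool's x, y, z in degrees, then the finger opening in cm, from 0 to 9.51. A call has exactly 5 rows; each row shifts and turns the pose as measured when the row begins, along the tool's axes as they then stand; what a row does not reach is not made up. A row lasts 1/8 s, in which the tool goes at most 62.5 mm and 10.7 degrees, less where a joint would pass 70% of its speed; a pose out of reach is approached as far as the arm can. A call with a gripper value outside its range is refused whole. The fingers move at their own pace and stop on an object; the grip force is fixed at half the most. Time passes only in rows, so rows that do not move let the fingers close, or fill a call up. It gives the time, the measured TCP pose, the force and the opening at its end, in the units of the state.
- readout.state(): the state, without advancing time (a new reading comes with each control period).
- read_camera(name): name is "side" or "top" or "wrist"; returns a dict with "img" (480x640x3 uint8, red, green, blue), "vfov" (degrees; the focal length in pixels is half the picture's height over the tangent of half this angle, whatever the lens; pixels are square), "cx", "cy" (the principal point, pixels), "distortion" ([k1, k2, p1, p2, k3] as OpenCV has them; the pictures are not rectified), "rvec" (rotation vector, rad) and "tvec" (3), from world to camera coordinates, as OpenCV has them; the wrist camera has in their place "mount" (4x4, takes a point from camera to tool coordinates, whose origin is the TCP and whose axes are the tool frame's). Camera axes: x right, y down, z forward; pixel columns grow to the right and rows downward; lengths in mm; the calibration is good to about 2 mm. A picture is of the moment at which its call begins: read the wrist's pose just before it. There is no depth.
- env.job_done(): hands the job in, once; it reports no verdict.
Trained networks look in a picture, given as the dict that the camera call returned (one of the last four; its "shot" number tells which), for a name from the list of things; names that differ only in an ending like _2 or _b are one class to them, and where a whole thing is asked for, a point or a joint stands for the part that bears it (a point fixed in the world has none). Each returns a list of dicts, best first, with "confidence" (0 to 1); they miss things now and then, are a little off and sometimes report something else, mostly with a low value. They report only what shows in the picture. A call takes as long as a camera call.
- nets.look_for(picture, thing): "point" ([x, y, z] in mm, in the coordinates of the camera as it stood for that picture, good to about 4 mm: the middle of the surface that is visible of it).
- nets.mark_of(picture, thing): "point" ([x, y, z] in mm, in the coordinates of the camera as it stood for that picture, good to about 4 mm: a listed point, or the origin of a listed thing).
The state is a dict: "t": time; "joints": joint angles; "qvel": joint speeds; "tau": joint torques, N m; "eef_pos": TCP position; "tcp_rot": TCP orientation; "ft_force": force on the tool from outside, world axes, zero at the start; "moment": the same for the moment, N m; "opening": opening from 0.0 (shut) to 1.0 (fully open).
Only numpy, scipy, OpenCV 4.12 (cv2) and the standard library are available. Lean on these libraries where they do the work, as an engineer would, in place of code of your own. Each camera call takes 0.05 s, during which the arm holds its last target. There are 200 camera calls.

## Working session

There is one attempt and no reset: what is moved stays moved. The work goes in short steps, Python scripts to look and compute and a tool call to move; the robot and the scene stay as the last step left them, time stands still between calls to the robot, and variables do not carry over. Pictures are saved under pics/ and viewed, about 8 in all and at most 12, crops included, and the job is handed in when it is done.

Besides the shell and the picture viewer there is one more tool, called after "Emit:" by a JSON object that holds its "fn" and its "kwargs". apply_moves: Moves the arm, as the interface text tells. Its arguments: {"type":"object","properties":{"increments":{"type":"array"}},"required":["increments"]}

```bash
ls; mkdir -p pics; cat > h.py <<'E'
import numpy as np, cv2
from cell import readout, read_camera, env, nets
from scipy.spatial.transform import Rotation as R
def toolpose():
    s=readout.state(); return np.array(s["eef_pos"]),R.from_euler('xyz',s["tcp_rot"]).as_matrix()
def K(p):
    f=240/np.tan(np.radians(p["vfov"]/2)); return np.array([[f,0,p["cx"]],[0,f,p["cy"]],[0,0,1.]])
def cam(name):
    t,Rt=toolpose(); p=read_camera(name)
    if name=="wrist":
        M=np.array(p["mount"]); C=Rt@M[:3,:3]; o=t+Rt@M[:3,3]   # cam->world
    else:
        C=cv2.Rodrigues(np.array(p["rvec"],float))[0].T; o=-C@np.array(p["tvec"],float).ravel()
    p["C"],p["o"]=C,o; return p
def w(p,pt): return p["C"]@np.array(pt)+p["o"]
def ray(p,uv,z):
    n=cv2.undistortPoints(np.array([[uv]],float),K(p),np.array(p["distortion"],float)).ravel()
    d=p["C"]@np.array([n[0],n[1],1]); return p["o"]+d*(z-p["o"][2])/d[2]
def proj(p,P):
    rv=cv2.Rodrigues(p["C"].T)[0]; return cv2.projectPoints(np.array(P,float).reshape(-1,3),rv,-p["C"].T@p["o"],K(p),np.array(p["distortion"],float))[0].reshape(-1,2)
def save(p,n): cv2.imwrite(f"pics/{n}.png",p["img"][:,:,::-1])
E
python3 - <<'E'
from h import *
print(readout.state(),env.grip_point_offset)
for n in ("top","side"):
    p=cam(n); save(p,n+"0"); print(n,p["o"].round())
    for t in "jig pin_top stop_post strap strap_hole strap_tail wood_block oil_can hammer screwdriver".split():
        print(t,[(w(p,r["point"]).round(1).tolist(),round(r["confidence"],2)) for r in nets.mark_of(p,t)[:2]])
E
```

```text
pics
{'t': 0.0, 'joints': array([-1.38761376e+00,  4.91553377e-01,  1.55946406e+00,  9.59187157e-06,
        1.09170818e+00, -1.05608613e-01]), 'qvel': array([-8.50797526e-04, -1.38499541e-03, -7.20867959e-04,  9.70847463e-05,
       -1.65082126e-03,  1.72053412e-03]), 'tau': array([ 9.59865101e-04, -6.12643433e+01, -2.58177763e+01,  6.92922994e-02,
        4.82746842e-02, -1.13828701e-04]), 'eef_pos': array([ 177.96847975, -598.86188315,  214.06056144]), 'tcp_rot': array([-1.57192208e+00,  1.27888312e-04, -2.85280598e+00]), 'ft_force': array([ 0.29227787, -0.28133181,  0.5114628 ]), 'moment': array([ 0.01862621, -0.02872215,  0.03273738]), 'opening': 0.9976286374473454} 18.8
top [ 441.   45. 1068.]
jig [([602.0, -107.4, 2.2], 0.79), ([600.7, -79.6, 20.0], 0.65)]
pin_top [([613.5, -47.2, 24.3], 0.82), ([582.1, -287.3, -1.3], 0.17)]
stop_post [([619.3, -186.1, 34.9], 0.96)]
strap [([599.8, -78.0, 20.4], 0.62), ([583.5, -289.6, -2.0], 0.4)]
strap_hole [([621.3, -14.2, 29.8], 0.69)]
strap_tail [([564.4, -160.9, 10.5], 0.81)]
wood_block [([716.9, 89.8, 1.9], 0.65), ([525.8, 159.2, -2.7], 0.38)]
oil_can [([582.0, -287.5, -2.1], 0.55), ([600.3, -80.6, 20.5], 0.25)]
hammer [([523.6, 158.8, -0.0], 0.94), ([473.5, -340.2, 3.6], 0.65)]
screwdriver [([472.7, -342.0, 1.5], 0.79)]
side [1262.  912.  833.]
jig [([603.0, -108.9, 5.0], 0.64)]
pin_top [([610.4, -43.5, 22.0], 0.96)]
stop_post [([617.5, -184.1, 35.2], 0.91)]
strap [([602.3, -81.2, 23.5], 0.87)]
strap_hole [([622.9, -18.6, 28.5], 0.86)]
strap_tail [([562.5, -161.8, 13.9], 0.59)]
wood_block [([716.8, 92.4, 2.4], 0.87)]
oil_can [([579.9, -291.4, -0.8], 0.77)]
hammer [([517.5, 158.2, -0.4], 0.69)]
screwdriver [([474.0, -343.2, 3.5], 0.44), ([717.3, 91.3, 2.8], 0.34)]
```

View pics/top0.png

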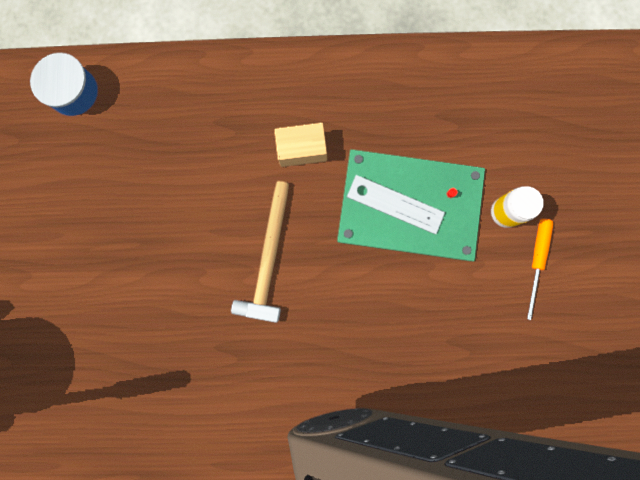

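View pics/side0.png

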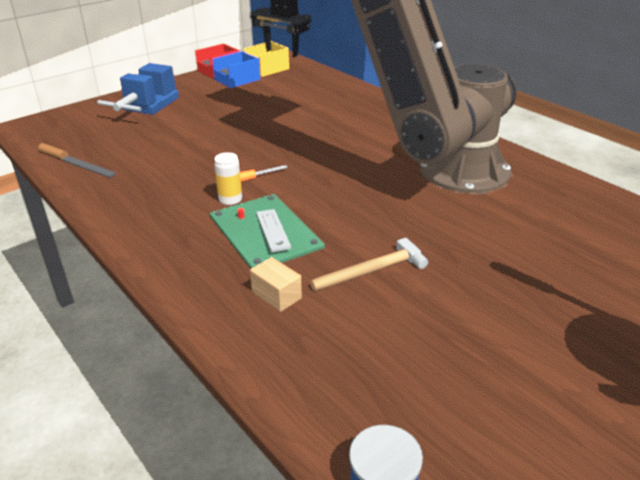

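The top view shows the jig at (340–485, 150–262), the strap from its hole at (362,190) to its tail at about (440,222), and the post at (452,193). The side view agrees. The net positions match the pictures, so I'll move over the strap and look with the wrist camera.

```bash
cat > plan.py <<'E'
# python3 plan.py x y z zdir_deg opening_cm n [maxmm]: rows toward a TCP target, tool down, jaw axis (tool z) heading zdir
import sys; from h import *
def plan(x,y,z,zd,op,n,mm=58):
    t,Rt=toolpose(); c=np.radians(zd); Z=np.array([np.cos(c),np.sin(c),0]); Y=np.array([0,0,-1.]); G=np.c_[np.cross(Y,Z),Y,Z]
    g=np.array([x,y,z],float)
    for i in range(n):
        d=g-t; L=np.linalg.norm(d); d=d*min(1,mm/max(L,1e-9))
        rv=R.from_matrix(Rt.T@G).as_rotvec(degrees=True); a=np.linalg.norm(rv); rv=rv*min(1,10/max(a,1e-9))
        print([(Rt.T@d/10).round(2).tolist(),rv.round(1).tolist(),op])
        t=t+d; Rt=Rt@R.from_rotvec(rv,degrees=True).as_matrix()
    print("left",(g-t).round(1),"at",toolpose()[0].round(1))
if __name__=="__main__": a=list(map(float,sys.argv[1:])); plan(*a[:5],int(a[5]),*a[6:])
E
python3 plan.py 590 -95 215 -22 9.5 15
```

```text
[[-4.8, -0.0, -3.26], [-0.0, -10.0, 0.0], 9.5]
[[-5.29, -0.0, -2.38], [-0.0, -10.0, 0.0], 9.5]
[[-5.62, -0.0, -1.42], [-0.0, -10.0, 0.0], 9.5]
[[-5.78, -0.0, -0.42], [-0.0, -10.0, 0.0], 9.5]
[[-5.77, -0.0, 0.59], [-0.0, -10.0, 0.0], 9.5]
[[-5.58, -0.0, 1.58], [-0.0, -1.5, 0.0], 9.5]
[[-5.54, -0.0, 1.72], [-0.0, -0.0, 0.0], 9.5]
[[-5.54, -0.0, 1.72], [-0.0, -0.0, 0.0], 9.5]
[[-5.54, -0.0, 1.72], [-0.0, -0.0, 0.0], 9.5]
[[-5.54, -0.0, 1.72], [-0.0, -0.0, 0.0], 9.5]
[[-5.54, -0.0, 1.72], [-0.0, -0.0, 0.0], 9.5]
[[-1.25, -0.0, 0.39], [-0.0, -0.0, 0.0], 9.5]
[[0.0, 0.0, 0.0], [-0.0, -0.0, 0.0], 9.5]
[[0.0, 0.0, 0.0], [-0.0, -0.0, 0.0], 9.5]
[[0.0, 0.0, 0.0], [-0.0, -0.0, 0.0], 9.5]
left [0. 0. 0.] at [ 178.  -599.1  214.7]
```

Emit:
{"fn": "apply_moves", "kwargs": {"increments": [[[-4.8,0,-3.3],[0,-10,0],9.5],[[-5.3,0,-2.4],[0,-10,0],9.5],[[-5.6,0,-1.4],[0,-10,0],9.5],[[-5.8,0,-0.4],[0,-10,0],9.5],[[-5.8,0,0.6],[0,-10,0],9.5]]}}

```text
t: 1.72
eef_pos: [362.7, -369.1, 214.1]
tcp_rot: [-1.569, -0.001, -1.96]
ft_force: [0.7, -0.4, -1.0]
opening: 1.0
```

```bash
python3 plan.py 590 -95 215 -22 9.5 10
```

```text
[[-5.54, -0.02, 1.73], [-0.1, -0.3, 0.1], 9.5]
[[-5.53, -0.01, 1.76], [-0.0, 0.0, 0.0], 9.5]
[[-5.53, -0.01, 1.76], [-0.0, 0.0, 0.0], 9.5]
[[-5.53, -0.01, 1.76], [-0.0, 0.0, -0.0], 9.5]
[[-5.53, -0.01, 1.76], [-0.0, 0.0, 0.0], 9.5]
[[-5.53, -0.01, 1.76], [0.0, 0.0, 0.0], 9.5]
[[-0.77, -0.0, 0.25], [0.0, 0.0, 0.0], 9.5]
[[0.0, 0.0, 0.0], [0.0, 0.0, 0.0], 9.5]
[[0.0, 0.0, 0.0], [0.0, 0.0, 0.0], 9.5]
[[0.0, 0.0, 0.0], [0.0, 0.0, 0.0], 9.5]
left [0. 0. 0.] at [ 362.7 -369.1  214.1]
```

Emit:
{"fn": "apply_moves", "kwargs": {"increments": [[[-5.5,0,1.8],[0,0,0],9.5],[[-5.5,0,1.8],[0,0,0],9.5],[[-5.5,0,1.8],[0,0,0],9.5],[[-5.5,0,1.8],[0,0,0],9.5],[[-5.5,0,1.8],[0,0,0],9.5]]}}

```text
t: 2.35
eef_pos: [555.3, -140.4, 215.2]
tcp_rot: [-1.567, -0.002, -1.957]
ft_force: [0.6, -0.9, 1.0]
opening: 0.996
```

Emit:
{"fn": "apply_moves", "kwargs": {"increments": [[[-4.0,0,1.3],[0,0,0],9.5],[[-2.0,0,0.5],[0,0,0],9.5],[[0,0,0],[0,0,0],9.5],[[0,0,0],[0,0,0],9.5],[[0,0,0],[0,0,0],9.5]]}}

```text
t: 2.98
eef_pos: [596.0, -88.8, 214.9]
tcp_rot: [-1.567, -0.002, -1.954]
ft_force: [-0.2, -0.1, -0.5]
opening: 0.999
```

```bash
python3 - <<'E'
from h import *
p=cam("wrist"); save(p,"w1"); print(toolpose()[0].round(1),p["o"].round(),p["C"].round(2).tolist(),p["vfov"])
for t in "jig pin_top stop_post strap strap_hole strap_tail".split():
    print(t,[(w(p,r["point"]).round(1).tolist(),round(r["confidence"],2),proj(p,w(p,r["point"])).round().tolist()) for r in nets.mark_of(p,t)[:2]])
E
```

```text
[596.  -88.9 214.9] [621. -25. 384.] [[0.93, -0.36, -0.09], [-0.37, -0.9, -0.23], [0.0, 0.25, -0.97]] 67.18092415870952
jig [([599.9, -106.8, 1.5], 0.96, [[329.0, 232.0]]), ([519.7, 155.4, 5.4], 0.36, [[149.0, 13.0]])]
pin_top []
stop_post [([617.2, -181.4, 31.2], 0.72, [[372.0, 297.0]])]
strap [([600.8, -79.3, 18.5], 0.7, [[321.0, 211.0]])]
strap_hole [([627.0, -14.7, 31.2], 0.56, [[321.0, 140.0]])]
strap_tail [([563.5, -162.3, 15.4], 0.96, [[317.0, 293.0]])]
```

View pics/w1.png

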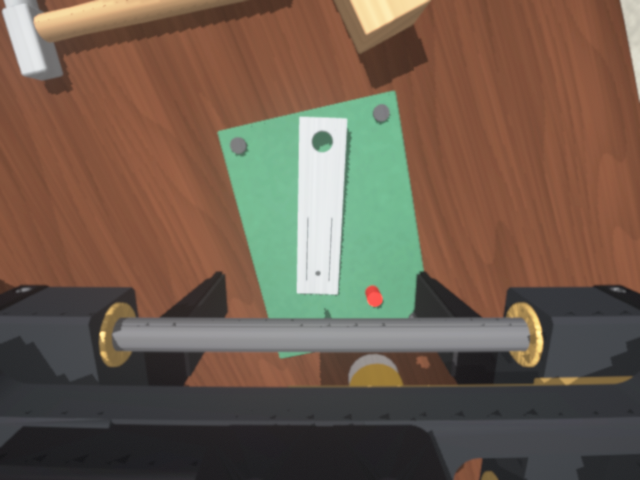

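The wrist picture shows the strap from its head at (300–347,117) to its tail at (297–338,294), the hole at (322,141), the post at (374,297), and the jig's top corners at (219,131) and (395,92). Next I'll fit the geometry.

```bash
cat > fit.py <<'E'
from h import *
from scipy.optimize import least_squares
def jigfit(p):
    im=p["img"].astype(int); r,g,b=im[...,0],im[...,1],im[...,2]
    G=((g>r+25)&(g>b+10)).astype(np.uint8); G=cv2.morphologyEx(G,cv2.MORPH_OPEN,np.ones((3,3)))
    L=[];T=[];Rr=[]
    for v in range(150,265,5):
        c=np.flatnonzero(G[v,200:430])+200; L.append(ray(p,(c[0]-.5,v),12)); Rr.append(ray(p,(c[-1]+.5,v),12))
    for u in range(230,390,8):
        c=np.flatnonzero(G[60:300,u])+60; T.append(ray(p,(u,c[0]-.5),12))
    L,T,Rr=[np.array(a)[:,:2] for a in (L,T,Rr)]
    def f(q):
        c,s=np.cos(q[2]),np.sin(q[2]); X=lambda P:(P-q[:2])@[c,s]; Y=lambda P:(P-q[:2])@[-s,c]
        return np.r_[Y(L)-90,Y(Rr)+90,X(T)-130]
    o=least_squares(f,[602,-107,np.radians(80.5)],loss="soft_l1"); e=f(o.x); n=len(L)
    print("jig",o.x[:2].round(1),np.degrees(o.x[2]).round(2),"res L,R,T",[round(float(np.abs(a).mean()),1) for a in (e[:n],e[n:2*n],e[2*n:])])
    return o.x
E
python3 - <<'E'
from fit import *
p=cam("wrist"); q=jigfit(p)
c,s=np.cos(q[2]),np.sin(q[2]); J=lambda x,y:(q[:2]+[c*x-s*y,s*x+c*y]).round(1)
print("pin",J(70,0),"post",J(-70,-30))
im=p["img"].astype(int); m=(im[...,0]>150)&(im[...,1]<80)&(im[...,2]<80); v,u=np.nonzero(m); k=(abs(u-374)<20)&(abs(v-297)<20)
print("post px",u[k].mean(),v[k].mean(),ray(p,(u[k].mean(),v[k].mean()-2),34).round(1))
W=(im.min(2)>150).astype(np.uint8); n,lab,st,_=cv2.connectedComponentsWithStats(W); i=lab[200,320]
S=(lab==i).astype(np.uint8); cs,h=cv2.findContours(S,cv2.RETR_CCOMP,cv2.CHAIN_APPROX_NONE)
o=max(cs,key=cv2.contourArea); print("rect",cv2.minAreaRect(o),st[i])
for cc in cs:
    x,y,a,b=cv2.boundingRect(cc)
    if cc is not o and 50<cv2.contourArea(cc) and y<200: print("hole",cv2.fitEllipse(cc)); e=cv2.fitEllipse(cc)[0]; print(ray(p,e,31).round(1))
bx=cv2.boxPoints(cv2.minAreaRect(o)); print([(b.round(),ray(p,b,33 if b[1]<200 else 20).round(1)) for b in bx])
E
```

```text
jig [ 601.  -110.8] 80.07 res L,R,T [0.7, 0.7, 0.4]
pin [613.1 -41.8] post [ 618.5 -184.9]
post px 371.41509433962267 291.24528301886795 [ 620.4 -171.6   34. ]
rect ((319.7060241699219, 206.02435302734375), (49.03982162475586, 177.41180419921875), 1.9749339818954468) [ 296  117   52  179 7743]
hole ((321.6793212890625, 141.8978729248047), (21.097009658813477, 21.828977584838867), 40.794864654541016)
[627.4 -15.9  31. ]
[(array([292., 294.], dtype=float32), array([ 539.2, -150.4,   20. ])), (array([298., 117.], dtype=float32), array([615.7,  13.2,  33. ])), (array([347., 118.], dtype=float32), array([657.3,  -5.1,  33. ])), (array([341., 296.], dtype=float32), array([ 587.6, -172. ,   20. ]))]
```

```bash
python3 plan.py 600 -78.5 15 -22.9 9.5 10 50
```

```text
[[-0.26, 4.99, -0.03], [-0.2, 1.0, 0.1], 9.5]
[[-0.25, 4.99, -0.01], [0.0, 0.0, -0.0], 9.5]
[[-0.25, 4.99, -0.01], [0.0, -0.0, 0.0], 9.5]
[[-0.25, 4.99, -0.01], [0.0, -0.0, 0.0], 9.5]
[[-0.0, 0.01, -0.0], [-0.0, -0.0, 0.0], 9.5]
[[0.0, 0.0, 0.0], [-0.0, -0.0, 0.0], 9.5]
[[0.0, 0.0, 0.0], [-0.0, -0.0, 0.0], 9.5]
[[0.0, 0.0, 0.0], [-0.0, -0.0, 0.0], 9.5]
[[0.0, 0.0, 0.0], [-0.0, -0.0, 0.0], 9.5]
[[0.0, 0.0, 0.0], [-0.0, -0.0, 0.0], 9.5]
left [0. 0. 0.] at [596.5 -87.9 214.8]
```

Emit:
{"fn": "apply_moves", "kwargs": {"increments": [[[-0.4,5,0],[-0.2,1,0.1],9.5],[[-0.3,5,0],[0,0,0],9.5],[[-0.3,4,0],[0,0,0],9.5],[[0,2.5,0],[0,0,0],9.5],[[0,0,0],[0,0,0],9.5]]}}

```text
t: 4.0
eef_pos: [601.8, -78.9, 46.3]
tcp_rot: [-1.567, 0.0, -1.971]
ft_force: [0.3, -1.2, 0.4]
opening: 0.997
```

```bash
python3 plan.py 600 -78.5 15 -22.9 9.5 3 20
```

```text
[[0.02, 2.0, -0.13], [-0.2, -0.0, -0.0], 9.5]
[[0.01, 1.13, -0.07], [-0.0, 0.0, 0.0], 9.5]
[[0.0, 0.0, 0.0], [0.0, 0.0, 0.0], 9.5]
left [0. 0. 0.] at [601.8 -78.9  46.3]
```

Emit:
{"fn": "apply_moves", "kwargs": {"increments": [[[0,1.5,-0.2],[-0.2,0,0],9.5],[[0,1.2,0],[0,0,0],9.5],[[0,0.5,0],[0,0,0],9.5],[[0,0,0],[0,0,0],9.5],[[0,0,0],[0,0,0],9.5]]}}

```text
t: 4.62
eef_pos: [601.5, -78.5, 15.2]
tcp_rot: [-1.566, 0.001, -1.971]
ft_force: [0.1, -0.0, -1.0]
opening: 0.999
```

Now close on the strap.

Emit:
{"fn": "apply_moves", "kwargs": {"increments": [[[0,0,0],[0,0,0],4.0],[[0,0,0],[0,0,0],4.0],[[0,0,0],[0,0,0],4.0],[[0,0,0],[0,0,0],4.0],[[0,0,0],[0,0,0],4.0]]}}

```text
t: 5.25
eef_pos: [601.9, -78.6, 16.1]
tcp_rot: [-1.565, 0.001, -1.971]
ft_force: [0.4, 0.2, -0.7]
opening: 0.528
```

Emit:
{"fn": "apply_moves", "kwargs": {"increments": [[[0,0,0],[0,0,0],4.0],[[0,0,0],[0,0,0],4.0],[[0,0,0],[0,0,0],4.0],[[0,0,0],[0,0,0],4.0],[[0,0,0],[0,0,0],4.0]]}}

```text
t: 5.88
eef_pos: [601.5, -78.5, 16.0]
tcp_rot: [-1.566, 0.001, -1.971]
ft_force: [-0.8, 0.2, 0.5]
opening: 0.462
```

```bash
python3 - <<'E'
from h import *
p=cam("wrist"); save(p,"w2")
for n in ("wrist","top","side"):
  p=p if n=="wrist" else cam(n)
  for t in "pin_top strap strap_hole strap_tail".split():
    print(n,t,[(w(p,r["point"]).round(1).tolist(),round(r["confidence"],2),proj(p,w(p,r["point"])).round().tolist()) for r in nets.mark_of(p,t)[:1]])
E
```

```text
wrist pin_top []
wrist strap [([597.8, -80.5, 19.3], 0.56, [[315.0, 302.0]])]
wrist strap_hole []
wrist strap_tail []
top pin_top [([614.7, -45.5, 22.1], 0.76, [[377.0, 197.0]])]
top strap [([475.3, -341.5, 3.7], 0.21, [[536.0, 268.0]])]
top strap_hole []
top strap_tail [([584.0, -287.6, -1.4], 0.25, [[503.0, 212.0]])]
side pin_top [([613.1, -42.9, 25.3], 0.66, [[277.0, 238.0]])]
side strap [([598.7, -82.2, 25.8], 0.71, [[272.0, 228.0]])]
side strap_hole [([624.1, -19.5, 26.4], 0.65, [[279.0, 244.0]])]
side strap_tail [([561.7, -159.5, 16.5], 0.55, [[266.0, 212.0]])]
```

View pics/w2.png

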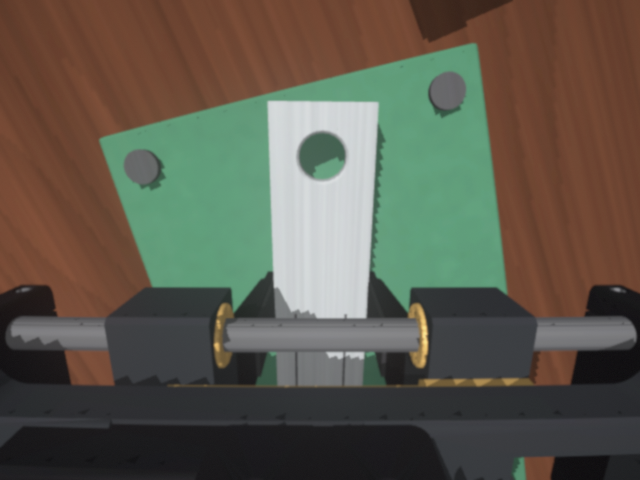

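The strap is gripped (opening 44 mm). The picture shows the hole at (322,156) and the jig's head-end corners at (103,138) and (476,44). From these I'll compute the pin and hole positions.

```bash
cat > close.py <<'E'
from h import *
from scipy.optimize import least_squares
def close(p,th0=80.):
    im=p["img"].astype(int); r,g,b=im[...,0],im[...,1],im[...,2]
    G=((g>r+25)&(g>b+10)).astype(np.uint8); G=cv2.morphologyEx(G,cv2.MORPH_OPEN,np.ones((3,3)))
    L=[];T=[];Rr=[]
    for v in range(150,280,4):
        c=np.flatnonzero(G[v]);
        if len(c)<50: continue
        if c[0]>3: L.append(ray(p,(c[0]-.5,v),12))
        if c[-1]<636: Rr.append(ray(p,(c[-1]+.5,v),12))
    for u in range(20,620,6):
        c=np.flatnonzero(G[:280,u])
        if len(c)>5 and c[0]>3: T.append(ray(p,(u,c[0]-.5),12))
    L,T,Rr=[np.array(a).reshape(-1,3)[:,:2] for a in (L,T,Rr)]
    def f(q):
        c,s=np.cos(q[2]),np.sin(q[2]); X=lambda P:(P-q[:2])@[c,s]; Y=lambda P:(P-q[:2])@[-s,c]
        return np.r_[Y(L)-90,Y(Rr)+90,X(T)-130]
    q=least_squares(f,[602,-110,np.radians(th0)],loss="soft_l1").x; e=f(q); n=len(L);m=len(Rr)
    c,s=np.cos(q[2]),np.sin(q[2]); J=lambda x,y:q[:2]+[c*x-s*y,s*x+c*y]
    print("jig",q[:2].round(1),np.degrees(q[2]).round(2),"res",[np.median(np.abs(a)).round(2) for a in (e[:n],e[n:n+m],e[n+m:]) if len(a)],n,m,len(T),"pin",J(70,0).round(1),"post",J(-70,-30).round(1))
    return q,J
def hole(p,z):
    im=p["img"]; W=(im.min(2)>140).astype(np.uint8)
    cs,h=cv2.findContours(W,cv2.RETR_CCOMP,cv2.CHAIN_APPROX_NONE)
    for i,cc in enumerate(cs):
        if h[0][i][3]>=0 and cv2.contourArea(cc)>200:
            e=cv2.fitEllipse(cc); print("hole px",np.round(e[0],1),np.round(e[1],1),"world",ray(p,e[0],z).round(1))
E
python3 - <<'E'
from close import *
p=cam("wrist"); close(p); hole(p,32.5)
E
```

```text
jig [ 600.4 -111.1] 79.81 res [np.float64(1.14), np.float64(1.14), np.float64(0.41)] 33 33 67 pin [612.8 -42.2] post [ 617.5 -185.3]
hole px [321.5 155.1] [48.4 49.3] world [628.1 -16.2  32.5]
```

```bash
python3 plan.py 599.7 -108.4 15.8 -11 4 5 8
```

```text
[[0.75, 0.01, 0.27], [-0.2, -10.0, -0.0], 4.0]
[[0.79, 0.01, 0.13], [-0.0, -1.9, -0.0], 4.0]
[[0.79, 0.01, 0.11], [0.0, 0.0, -0.0], 4.0]
[[0.59, 0.0, 0.08], [0.0, 0.0, 0.0], 4.0]
[[0.0, 0.0, 0.0], [-0.0, 0.0, 0.0], 4.0]
left [0. 0. 0.] at [601.5 -78.5  16. ]
```

Emit:
{"fn": "apply_moves", "kwargs": {"increments": [[[0.6,0,0.2],[0,-3,0],4.0],[[0.6,0,0.2],[0,-3,0],4.0],[[0.6,0,0.1],[0,-3,0],4.0],[[0.6,0,0.1],[0,-3,0],4.0],[[0.6,0,0.1],[0,0,0],4.0]]}}

```text
t: 7.3
eef_pos: [598.7, -108.9, 14.7]
tcp_rot: [-1.568, 0.001, -1.755]
ft_force: [0.0, 1.8, -1.5]
opening: 0.458
```

```bash
python3 plan.py 599.7 -108.4 15.8 -11 4 5 8
```

```text
[[-0.06, -0.11, 0.09], [-0.1, 0.5, -0.0], 4.0]
[[0.0, 0.0, 0.0], [-0.0, 0.0, -0.0], 4.0]
[[0.0, 0.0, 0.0], [-0.0, 0.0, -0.0], 4.0]
[[0.0, 0.0, 0.0], [0.0, 0.0, -0.0], 4.0]
[[0.0, 0.0, 0.0], [0.0, 0.0, -0.0], 4.0]
left [0. 0. 0.] at [ 598.7 -108.9   14.7]
```

Emit:
{"fn": "apply_moves", "kwargs": {"increments": [[[-0.05,0,0.1],[0,0.5,0],4.0],[[0,0,0],[0,0,0],4.0],[[0,0,0],[0,0,0],4.0],[[0,0,0],[0,0,0],4.0],[[0,0,0],[0,0,0],4.0]]}}

```text
t: 7.92
eef_pos: [600.0, -109.1, 14.6]
tcp_rot: [-1.568, 0.0, -1.767]
ft_force: [-0.5, -1.3, -1.7]
opening: 0.46
```

```bash
python3 - <<'E'
from close import *
p=cam("wrist"); save(p,"w3"); print(toolpose()[0].round(1)); close(p); hole(p,32.5)
E
```

```text
[ 599.9 -109.1   14.6]
jig [ 601.  -111.5] 80.34 res [np.float64(1.29), np.float64(1.31), np.float64(0.09)] 33 33 68 pin [612.7 -42.5] post [ 618.8 -185.5]
hole px [321.6 154.9] [48.8 49.2] world [613.5 -42.6  32.5]
```

View pics/w3.png

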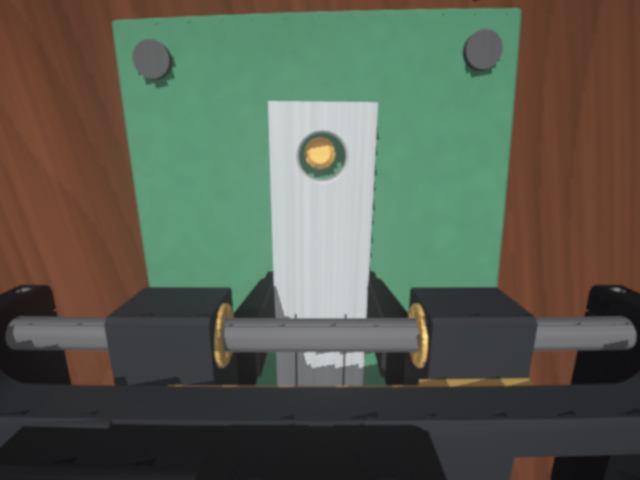

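The brass pin shows centred in the hole, pin at (320,153) and hole at (322,155). I'll release so the strap drops.

Emit:
{"fn": "apply_moves", "kwargs": {"increments": [[[0,0,0],[0,0,0],6.5],[[0,0,0],[0,0,0],6.5],[[0,0,0],[0,0,0],6.5],[[0,0,0],[0,0,0],6.5],[[0,0,0],[0,0,0],6.5]]}}

```text
t: 8.6
eef_pos: [600.4, -108.7, 15.1]
tcp_rot: [-1.567, 0.001, -1.767]
ft_force: [-0.1, 0.1, -0.4]
opening: 0.686
```

```bash
python3 - <<'E'
from close import *
p=cam("wrist"); save(p,"w4"); print(toolpose()[0].round(1)); close(p); hole(p,20)
E
```

```text
[ 600.5 -108.7   15.1]
jig [ 600.9 -111.5] 80.33 res [np.float64(1.33), np.float64(1.33), np.float64(0.11)] 33 33 68 pin [612.7 -42.5] post [ 618.7 -185.5]
hole px [320.4 154.5] [45.7 47. ] world [613.5 -42.1  20. ]
```

View pics/w4.png

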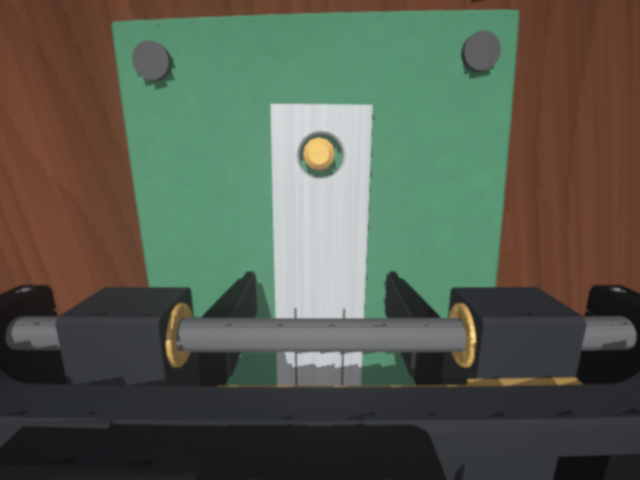

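The strap has dropped: the rim is smaller and the pin stands through it. I'll lift off and check the tail.

Emit:
{"fn": "apply_moves", "kwargs": {"increments": [[[0,-1,0],[0,0,0],8.5],[[0,-3,0],[0,0,0],9.5],[[0,-5,0],[0,0,0],9.5],[[0,-5,0],[0,0,0],9.5],[[0,-5,0],[0,0,0],9.5]]}}

```text
t: 9.28
eef_pos: [598.3, -108.4, 209.6]
tcp_rot: [-1.573, 0.001, -1.767]
ft_force: [0.8, -1.0, 0.2]
opening: 0.995
```

Emit:
{"fn": "apply_moves", "kwargs": {"increments": [[[3,-3,0],[0,0,0],9.5],[[3,0,0],[0,0,0],9.5],[[0,0,0],[0,0,0],9.5],[[0,0,0],[0,0,0],9.5],[[0,0,0],[0,0,0],9.5]]}}

```text
t: 9.9
eef_pos: [587.0, -167.2, 248.0]
tcp_rot: [-1.564, -0.0, -1.766]
ft_force: [-0.5, -0.7, 0.1]
opening: 0.997
```

```bash
cat > chk.py <<'E'
from close import *
import sys
p=cam("wrist"); save(p,sys.argv[1]); print(toolpose()[0].round(1)); q,J=close(p); hole(p,20)
im=p["img"]; W=(im.min(2)>140).astype(np.uint8)
e=proj(p,[*J(40,0),20])[0].astype(int); n,lab,st,_=cv2.connectedComponentsWithStats(W); S=(lab==lab[e[1],e[0]]).astype(np.uint8)
# strap edges (jig y) at sections along jig x, at z=20
for x in range(80,-90,-20):
    y=np.arange(-40,40,.25); uv=proj(p,[[*J(x,a),20] for a in y]); ok=[0<=u<640 and 0<=v<480 and S[int(round(v)),int(round(u))] for u,v in uv]
    k=y[np.array(ok,bool)]
    if len(k): print(x,k.min(),k.max(),"mid",(k.min()+k.max())/2)
for t in "stop_post strap_hole strap_tail".split():
    for r in nets.mark_of(p,t)[:1]:
        a=w(p,r["point"]); d=a[:2]-q[:2]; c,s=np.cos(q[2]),np.sin(q[2]); print(t,"jig",round(c*d[0]+s*d[1],1),round(-s*d[0]+c*d[1],1),a[2].round(1),round(r["confidence"],2))
E
python3 chk.py w5
```

```text
[ 587.1 -167.1  247.9]
jig [ 601.1 -111.1] 80.3 res [np.float64(0.86), np.float64(0.87), np.float64(0.24)] 32 32 29 pin [612.9 -42.1] post [ 618.9 -185.2]
hole px [320.7  94.6] [18.9 19.8] world [613.6 -42.6  20. ]
80 -24.25 21.75 mid -1.25
60 -23.0 22.5 mid -0.25
40 -22.75 23.25 mid 0.25
20 -21.5 24.0 mid 1.25
0 -21.25 24.75 mid 1.75
-20 -21.0 25.5 mid 2.25
-40 -19.75 26.25 mid 3.25
-60 -19.5 27.0 mid 3.75
-80 -18.25 28.0 mid 4.875
stop_post jig -67.3 -28.8 29.9 0.75
strap_hole jig 75.2 -1.0 17.6 0.94
```

View pics/w5.png

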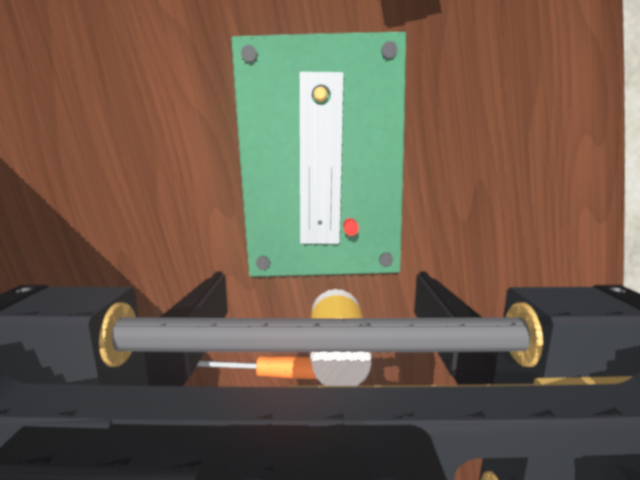

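The strap is flat, with the hole at (321,95) on the pin. The tail is about 5 mm off the axis, with a gap to the post at (351,228). I'll nudge the tail over with closed fingers from the far side.

```bash
python3 plan.py 541.7 -161.8 60 -9.7 0 5 50
```

```text
[[0.08, 4.85, -1.22], [-0.4, -1.5, 0.0], 0.0]
[[0.05, 4.86, -1.18], [0.0, -0.0, 0.0], 0.0]
[[0.05, 4.86, -1.18], [0.0, -0.0, 0.0], 0.0]
[[0.05, 4.21, -1.03], [0.0, -0.0, 0.0], 0.0]
[[0.0, 0.0, 0.0], [0.0, -0.0, 0.0], 0.0]
left [0. 0. 0.] at [ 587.1 -167.4  247.9]
```

Emit:
{"fn": "apply_moves", "kwargs": {"increments": [[[0,4,-2],[-0.4,-1.5,0],0],[[0,4,-2],[0,0,0],0],[[0,4,-0.7],[0,0,0],0],[[0,4,0],[0,0,0],0],[[0,2,0],[0,0,0],0]]}}

```text
t: 10.72
eef_pos: [541.3, -158.0, 64.0]
tcp_rot: [-1.567, -0.001, -1.737]
ft_force: [0.8, -0.4, 0.5]
opening: 0.529
```

Emit:
{"fn": "apply_moves", "kwargs": {"increments": [[[0,0,0],[0,0,0],0],[[0,0,0],[0,0,0],0],[[0,0,0],[0,0,0],0],[[0,0,0],[0,0,0],0],[[0,0,0],[0,0,0],0]]}}

```text
t: 11.35
eef_pos: [542.1, -157.9, 65.6]
tcp_rot: [-1.565, -0.001, -1.736]
ft_force: [-0.9, 0.0, -0.1]
opening: 0.023
```

```bash
python3 plan.py 541.7 -161.8 15 -9.7 0 4 20; python3 -c "
from h import *;print(readout.state()['opening'])"
```

```text
[[0.15, 1.99, 0.0], [-0.3, 0.2, 0.1], 0.0]
[[0.15, 1.99, 0.01], [0.0, -0.0, 0.0], 0.0]
[[0.08, 1.07, 0.01], [-0.0, -0.0, 0.0], 0.0]
[[0.0, 0.0, 0.0], [-0.0, -0.0, 0.0], 0.0]
left [0. 0. 0.] at [ 542.1 -157.9   65.6]
0.023464850461047546
```

Emit:
{"fn": "apply_moves", "kwargs": {"increments": [[[0.2,2,-0.1],[-0.3,0,0],0],[[0.1,2,0],[0,0,0],0],[[0.1,1,0],[0,0,0],0],[[0,0,0],[0,0,0],0],[[0,0,0],[0,0,0],0]]}}

```text
t: 11.98
eef_pos: [540.4, -162.2, 12.3]
tcp_rot: [-1.571, -0.001, -1.736]
ft_force: [-2.5, 3.3, 12.9]
opening: 0.005
```

Emit:
{"fn": "apply_moves", "kwargs": {"increments": [[[0,0,0.2],[0,0,0],0],[[0,0,0.2],[0,0,0],0],[[0,0,0.2],[0,0,0],0],[[0,0,0.1],[0,0,0],0],[[0,0,0.1],[0,0,0],0]]}}

```text
t: 12.6
eef_pos: [540.5, -162.1, 12.3]
tcp_rot: [-1.589, 0.001, -1.735]
ft_force: [-5.0, 1.4, 10.3]
opening: 0.007
```

It's touching the plate, so I'll raise it a little and then push.

Emit:
{"fn": "apply_moves", "kwargs": {"increments": [[[0,-0.4,0],[-0.5,0,0],0],[[0,-0.1,0.2],[0.5,0,0],0],[[0,0,0.2],[0,0,0],0],[[0,0,0.1],[0,0,0],0],[[0,0,0],[0,0,0],0]]}}

```text
t: 13.22
eef_pos: [545.8, -163.2, 16.4]
tcp_rot: [-1.589, 0.001, -1.736]
ft_force: [0.2, -1.1, -0.4]
opening: 0.003
```

```bash
cat > jy.py <<'E'
from h import *
t,Rt=toolpose(); d=t[:2]-[601.1,-111.1]; a=np.radians(80.2)
print("jig x,y",(np.cos(a)*d[0]+np.sin(a)*d[1]).round(1),(-np.sin(a)*d[0]+np.cos(a)*d[1]).round(1),"z",t[2].round(1),"down",Rt[:,1].round(3))
E
python3 jy.py
```

```text
jig x,y -60.7 45.6 z 16.4 down [-0.018  0.004 -1.   ]
```

Emit:
{"fn": "apply_moves", "kwargs": {"increments": [[[0,0,0.2],[1,0,0],0],[[0,0,0.2],[0,0,0],0],[[0,0,0.2],[0,0,0],0],[[0,0,0.1],[0,0,0],0],[[0,0,0],[0,0,0],0]]}}

```text
t: 13.85
eef_pos: [553.2, -164.4, 16.3]
tcp_rot: [-1.57, 0.001, -1.736]
ft_force: [-0.3, 1.0, -0.1]
opening: 0.005
```

```bash
python3 jy.py; python3 chk.py w6
```

```text
jig x,y -60.7 38.1 z 16.3 down [ 0.001  0.001 -1.   ]
[ 553.2 -164.4   16.3]
jig [ 585.6 -199.2] 80.24 res [np.float64(1.23), np.float64(1.24), np.float64(29.55)] 33 33 8 pin [ 597.4 -130.2] post [ 603.3 -273.3]
80 -20.25 23.75 mid 1.75
60 -19.5 24.75 mid 2.625
40 -19.0 25.25 mid 3.125
stop_post jig 21.1 -29.9 32.8 0.76
```

Emit:
{"fn": "apply_moves", "kwargs": {"increments": [[[0,0,0.1],[0,0,0],0],[[0,0,0.1],[0,0,0],0],[[0,0,0.1],[0,0,0],0],[[0,0,0],[0,0,0],0],[[0,0,0],[0,0,0],0]]}}

```text
t: 14.68
eef_pos: [556.3, -164.9, 16.3]
tcp_rot: [-1.57, 0.001, -1.736]
ft_force: [0.4, 0.0, 0.3]
opening: 0.005
```

Emit:
{"fn": "apply_moves", "kwargs": {"increments": [[[0,0,0.1],[0,0,0],0],[[0,0,0.1],[0,0,0],0],[[0,0,0.1],[0,0,0],0],[[0,0,0.1],[0,0,0],0],[[0,0,0.1],[0,0,0],0]]}}

```text
t: 15.3
eef_pos: [561.0, -165.7, 16.3]
tcp_rot: [-1.571, 0.001, -1.736]
ft_force: [-2.7, -0.4, 2.2]
opening: 0.006
```

```bash
python3 jy.py
```

```text
jig x,y -60.6 30.2 z 16.3 down [-0.     0.001 -1.   ]
```

Emit:
{"fn": "apply_moves", "kwargs": {"increments": [[[0,0,0.1],[0,0,0],0],[[0,0,0.1],[0,0,0],0],[[0,0,0.1],[0,0,0],0],[[0,0,0],[0,0,0],0],[[0,0,0],[0,0,0],0]]}}

```text
t: 15.92
eef_pos: [563.5, -166.2, 16.3]
tcp_rot: [-1.573, 0.001, -1.736]
ft_force: [-2.7, 0.1, 3.0]
opening: 0.007
```

Emit:
{"fn": "apply_moves", "kwargs": {"increments": [[[0,0,0.1],[0,0,0],0],[[0,0,0.1],[0,0,0],0],[[0,0,0.1],[0,0,0],0],[[0,0,0],[0,0,0],0],[[0,0,0],[0,0,0],0]]}}

```text
t: 16.55
eef_pos: [564.7, -166.4, 16.2]
tcp_rot: [-1.577, 0.002, -1.735]
ft_force: [-2.9, -0.8, 1.5]
opening: 0.002
```

```bash
python3 jy.py; python3 - <<'E'
from h import *
p=cam("wrist"); save(p,"w7")
E
```

```text
jig x,y -60.7 26.5 z 16.2 down [-0.006  0.003 -1.   ]
```

View pics/w7.png

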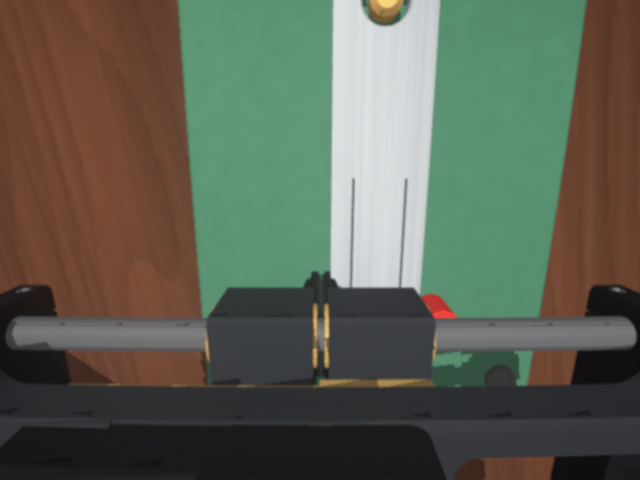

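The closed fingers sit against the strap's left edge at (325,285), and the red post at (432,305) meets its right edge. The TCP has also stopped advancing, so the strap is against the post. I'll back off, rise and check.

Emit:
{"fn": "apply_moves", "kwargs": {"increments": [[[0,0,-1],[0,0,0],0],[[0,-1,-1],[0,0,0],0],[[0,-5,0],[0,0,0],0],[[0,-5,0],[0,0,0],0],[[0,-5,0],[0,0,0],0]]}}

```text
t: 17.23
eef_pos: [542.7, -162.5, 179.1]
tcp_rot: [-1.581, 0.003, -1.736]
ft_force: [0.0, -1.2, 0.1]
opening: 0.007
```

Emit:
{"fn": "apply_moves", "kwargs": {"increments": [[[0,-4,2],[0,0,0],3],[[0,-3,2],[0,0,0],6],[[0,0,0],[0,0,0],9.5],[[0,0,0],[0,0,0],9.5],[[0,0,0],[0,0,0],9.5]]}}

```text
t: 17.85
eef_pos: [581.1, -168.8, 256.2]
tcp_rot: [-1.573, 0.002, -1.736]
ft_force: [-0.5, -0.5, -0.2]
opening: 0.474
```

Emit:
{"fn": "apply_moves", "kwargs": {"increments": [[[0,0,0],[0,0,0],9.5],[[0,0,0],[0,0,0],9.5],[[0,0,0],[0,0,0],9.5],[[0,0,0],[0,0,0],9.5],[[0,0,0],[0,0,0],9.5]]}}

```text
t: 18.48
eef_pos: [580.1, -168.6, 254.4]
tcp_rot: [-1.576, 0.003, -1.736]
ft_force: [0.5, 0.3, 0.1]
opening: 0.979
```

```bash
python3 chk.py w8; python3 - <<'E'
from h import *
p=cam("side")
for t in "strap strap_hole strap_tail wood_block oil_can hammer screwdriver".split():
    print(t,[(w(p,r["point"]).round(1).tolist(),round(r["confidence"],2)) for r in nets.mark_of(p,t)[:1]])
E
```

```text
[ 580.1 -168.6  254.4]
jig [ 601.1 -111.1] 80.33 res [np.float64(0.87), np.float64(0.95), np.float64(0.14)] 31 31 29 pin [612.9 -42.1] post [ 618.9 -185.2]
hole px [332.4  93. ] [18.5 19.9] world [612.8 -41.6  20. ]
80 -22.5 23.0 mid 0.25
60 -23.0 23.0 mid 0.0
40 -22.5 23.25 mid 0.375
20 -23.0 23.25 mid 0.125
0 -23.5 23.25 mid -0.125
-20 -23.0 23.25 mid 0.125
-40 -23.5 23.25 mid -0.125
-60 -22.75 23.25 mid 0.25
-80 -23.25 23.5 mid 0.125
stop_post jig -64.7 -30.2 34.1 0.96
strap_hole jig 74.7 1.0 20.3 0.67
strap_tail jig -85.9 -1.5 14.2 0.93
strap [([601.2, -113.4, 16.6], 0.69)]
strap_hole [([612.0, -42.7, 12.9], 0.62)]
strap_tail []
wood_block [([714.8, 94.8, 0.4], 0.86)]
oil_can [([581.2, -292.9, -1.8], 0.66)]
hammer [([515.4, 158.2, -3.5], 0.79)]
screwdriver [([473.3, -345.5, 5.1], 0.49)]
```

View pics/w8.png

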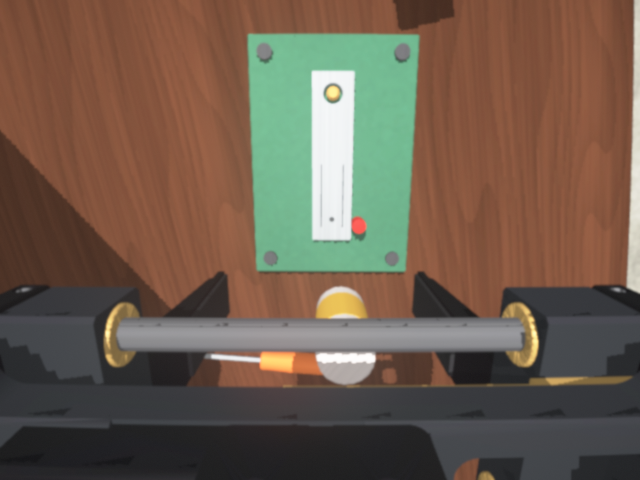

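The strap lies parallel to the jig and within 0.4 mm of its axis. The pin is centred in the hole at (333,93), the tail touches the post at (359,226), and the arm is clear. Handing in.

```bash
python3 -c "
from h import *
print(env.job_done())"
```

```text
the job is handed in; nothing more can be done
None
```

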